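# Find the relay whose test button snaps and mark it

### The job

Of the four relays on the test fixture only one has a sound push button. Press the buttons slowly, straight down, one at a time, until you find the one that snaps over and stays in, without ever pressing on the fixture with more than 12 N and backing off from a button that only gets stiffer; then stand the marker pin fully home in the socket in front of that relay. Leave its button in and do not disturb the other things on the bench.

Things in the scene. Friction and masses are not known exactly. Their poses are not given: they have to be found in the camera images.
- fixture: test fixture, a fixed aluminium plate 170 x 290 x 25 mm on the bench; origin at the centre of its underside, z up, x from the sockets towards the relays, y along the row. It carries four alike black relays (60 x 46 x 40 mm, tops 65 mm above the bench, 58 mm apart, centres at x +30 mm) and in front of each, at x -48 mm, a marker socket. A low white stop closes each end of the row.
- marker: marker pin, loose, turned aluminium, 62 mm tall, 0.1 kg: shank 18 mm in diameter and 40 mm long with a chamfered foot, under a round head 26 mm in diameter and 22 mm tall. Origin at the centre of the foot's underside, z up along the pin; at the start it stands upright on the bench.
- key1_top (a point): centre of the flat top of relay 1's push button (fixture y +87 mm): a white round cap 20 mm in diameter, at rest 14 mm above the relay's top and 79 mm above the bench; the point moves with the cap
- key2_top (a point): centre of the flat top of relay 2's push button (fixture y +29 mm): a white round cap 20 mm in diameter, at rest 14 mm above the relay's top and 79 mm above the bench; the point moves with the cap
- key3_top (a point): centre of the flat top of relay 3's push button (fixture y -29 mm): a white round cap 20 mm in diameter, at rest 14 mm above the relay's top and 79 mm above the bench; the point moves with the cap
- key4_top (a point): centre of the flat top of relay 4's push button (fixture y -87 mm): a white round cap 20 mm in diameter, at rest 14 mm above the relay's top and 79 mm above the bench; the point moves with the cap
- key1 (a joint): how far the button of relay 1 is in, m: 0 at rest, at most 0.010. Every button first has 0 to 3.5 mm of play (each its own) at under 1 N. A sound one then stiffens to about 7.5 N by 2 mm past the play and snaps over: resistance falls to under 1 N by 4.3 mm past it (let go sooner, it comes back out); a hard stop follows at 5 mm. Snapped and let go, it stays in by 1 to 5 mm.
- key2 (a joint): how far the button of relay 2 is in, m: 0 at rest, at most 0.010. A worn, soft button (three of the four) has the same play, then only gets steadily stiffer, about 1.9 N per mm with no drop, reaches 8.5 N about 4.3 mm past its play, meets a hard stop when 9 to 10 mm in, and springs back to 0 when let go.
- key3 (a joint): how far the button of relay 3 is in, m: 0 at rest, at most 0.010. Sound or soft, as told for key1 and key2.
- key4 (a joint): how far the button of relay 4 is in, m: 0 at rest, at most 0.010. Sound or soft, as told for key1 and key2.
- socket1 (a point): centre of the mouth of the marker socket in front of relay 1, level with the plate's top (25 mm above the bench): a square blind hole 22 mm wide and 20 mm deep
- socket2 (a point): centre of the mouth of the marker socket in front of relay 2, level with the plate's top (25 mm above the bench): a square blind hole 22 mm wide and 20 mm deep
- socket3 (a point): centre of the mouth of the marker socket in front of relay 3, level with the plate's top (25 mm above the bench): a square blind hole 22 mm wide and 20 mm deep
- socket4 (a point): centre of the mouth of the marker socket in front of relay 4, level with the plate's top (25 mm above the bench): a square blind hole 22 mm wide and 20 mm deep
- tape: roll of clear tape lying flat, 90 mm across, 25 mm high, loose bystander; origin under its centre
- driver: screwdriver lying on the bench, loose bystander, handle to its -x; origin under its middle
- terminals: terminal block, 45 x 50 x 30 mm, loose bystander; origin under its centre
- carton: small carton, 100 x 140 x 70 mm, loose bystander; origin under its centre
- railcut: offcut of steel mounting rail lying flat, 160 x 35 x 8 mm, loose bystander; origin under its centre
- blankrelay: spare relay without a button cap, 60 x 46 x 40 mm, loose bystander beside the fixture; origin under its centre

How it is judged:
On the way:
1. a button has snapped over, stays in and has been let go (value of joint any of key1, key2, key3, key4 above 0.0008 m and contact force between the fingers and fixture below 0.1 N), for 0.3 s.
At the end, for the whole second after the job is handed in: the sound relay's button is still in (more than 0.8 mm, released), and the marker stands in the socket in front of that same relay: within 8 mm of the socket's centre, its foot less than 10 mm above the fixture's underside, i.e. within 5 mm of the socket's floor, upright within 0.12 rad and at rest (((value of joint key1 above 0.0008 m and horizontal distance between marker and socket1 below 0.008 m) or (value of joint key2 above 0.0008 m and horizontal distance between marker and socket2 below 0.008 m) or (value of joint key3 above 0.0008 m and horizontal distance between marker and socket3 below 0.008 m) or (value of joint key4 above 0.0008 m and horizontal distance between marker and socket4 below 0.008 m)) and z of marker in the frame of fixture below 0.01 m and angle between marker's own z axis and vertical below 0.12 rad and linear speed of marker below 0.02 m/s); the robot touches nothing.
It fails at once if the arm or gripper presses on the fixture or a button with more than 12 N (contact force between any of the arm, the fingers and fixture above 12 N).
It fails at once if the tape, screwdriver, terminal block, carton, rail offcut or spare relay is pushed more than 20 mm from its place (distance of any of tape, driver, terminals, carton, railcut, blankrelay from where it was at the start of the episode above 0.02 m).
It also fails if it takes over 72 s, if anything falls off the work surface, if the arm or the gripper's body presses on something with over 40 N, if the wrist force passes 120 N, or if a joint passes its speed limit or range.

### The arm

A 6-joint arm with a two-finger parallel gripper is mounted at the origin on the work surface. World frame = base frame: x ahead of the robot, y to its left, z up, the work surface at z = 0. Lengths are in m, angles in rad, forces in N, time in s.
With the tool pointing down it reaches from about 0.275 to 0.875 m from the base axis. Payload 12.5 kg.
Tool frame: the origin (TCP) lies on the centre line of the jaws, within the pads' length; the fingertips stand r.finger_overhang ahead of it and the grasp point (between the pads) lies 3 mm ahead of it (r.finger_overhang is the distance from the TCP to the fingertips, in m); z points along the fingers, y is the line along which they close (so a half turn about z gives the same grasp; the last joint's range is limited). The gripper opens to 85 mm and grips with 20 to 120 N. Pads are 22 mm wide; open, the fingers measure 114 mm over their backs; the gripper's body (76 mm by 85 mm) begins 54 mm behind the grasp point. The pads swing forward as they close: fully open they stand 13 mm farther back than shut.
Start: joints at [-1.334, 0.351, 1.652, -0, 1.139, -0.085], TCP at [0.174, -0.522, 0.253] pointing down, gripper open.
Joint ranges: [-2.75, 2.75], [-0.79, 2.1], [0.01, 2.65], [-1.57, 4.71], [0.07, 3.14], [-2.87, 2.87]. Speed limits (rad/s): [2.22, 2.22, 2.79, 3.14, 3.14, 3.14].

### API

Orientations are given as a unit quaternion [x, y, z, w].
In Python, from cell import r, optics gives the robot as it stands. The module is installed in compiled form; this text tells all that it offers. Calls block until the motion is done:
- r.move_to(position, orientation): joint-space move of the TCP to a pose.
- r.move_linear(position, rot=None, vel=0.15): straight line of the TCP; rot=None keeps the orientation; vel is the mean speed in m/s.
- r.set_joints(angles): joint-space move.
- r.set_gripper(opening, squeeze=None): opening from 0.0 (shut) to 1.0 (fully open); squeeze is the grip in N (None keeps the last); returns when the fingers have stopped.
- r.sleep(seconds).
- r.inverse_kinematics(position, orientation): joint angles nearest the present ones, or None.
- optics.get_image(name): name is "scene" or "top" or "wrist"; returns a dict with "pixels" (480x640x3 uint8, red, green, blue), "depth" (480x640 float32, m along the optical axis (not along the pixel's ray), 0 where there is no reading), "fx", "fy", "cx", "cy" (pixels), "D" ([k1, k2, p1, p2, k3] as OpenCV has them; the pictures are not rectified), "camera_from_world" (4x4, takes a point from world to camera coordinates); the wrist camera has in their place "mount" (4x4, takes a point from camera to tool coordinates, whose origin is the TCP and whose axes are the flange's). Camera axes: x right, y down, z forward; pixel columns grow to the right and rows downward; lengths in m; the calibration is good to about 2 mm. A picture is of the moment at which its call begins: read the wrist's pose just before it.
A pose or a line that the arm cannot do raises r.PlanningError and nothing moves.
- r.hand_in(): hands the job in; it is judged then, once.
Readings, each from a call of its own:
- r.current_t(): time.
- r.current_q(): joint angles.
- r.current_qvel(): joint speeds.
- r.current_effort(): joint torques, N m.
- r.current_tool_pos(): TCP position.
- r.current_ee_rot(): TCP orientation.
- r.current_contact_force(): force on the tool from outside, world axes, zero at the start.
- r.current_torque(): the same for the moment, N m.
- r.current_opening(): opening from 0.0 (shut) to 1.0 (fully open).
- r.current_finger_force(): force on a finger pad.
Only numpy, scipy, OpenCV 4.12 (cv2) and the standard library are available. Lean on these libraries where they do the work, as an engineer would, in place of code of your own. Each camera call takes 0.05 s, during which the arm holds its last target. There are 200 camera calls.

## Working session

There is one attempt and no reset: what is moved stays moved. The work goes in short steps, each a Python script; the robot and the scene stay as the last script left them, time stands still between calls to the robot, and variables do not carry over. Pictures are saved under pics/ and viewed, at most 10 in all, crops included, and the job is handed in when it is done.

```bash
mkdir -p pics; python3 - <<'E'
from cell import r, optics
import cv2, numpy as np, pickle
print(r.finger_overhang, r.current_t(), r.current_opening(), r.current_ee_rot())
ims=[]
for n in("top","scene"):
    d=optics.get_image(n); pickle.dump(d,open(n+".pkl","wb"))
    cv2.imwrite(f"pics/{n}0.png",d["pixels"][:,:,::-1]); print(n,d["fx"],d["D"],np.round(d["camera_from_world"],3).tolist())
E
```

```text
0.022 0.0 0.9998811243293465 [ 9.87083166e-01  1.60207518e-01 -4.09280080e-05 -6.11028018e-04]
top 562.0053774630891 [-0.09119905  0.          0.          0.          0.        ] [[-0.012, -1.0, -0.018, 0.077], [-0.998, 0.013, -0.068, 0.511], [0.068, 0.017, -0.998, 1.571], [0.0, 0.0, 0.0, 1.0]]
scene 540.3062811359533 [-0.14423647  0.          0.          0.          0.        ] [[0.314, 0.949, -0.01, -0.195], [0.593, -0.204, -0.779, -0.206], [-0.741, 0.239, -0.627, 1.586], [0.0, 0.0, 0.0, 1.0]]
```

View pics/top0.png

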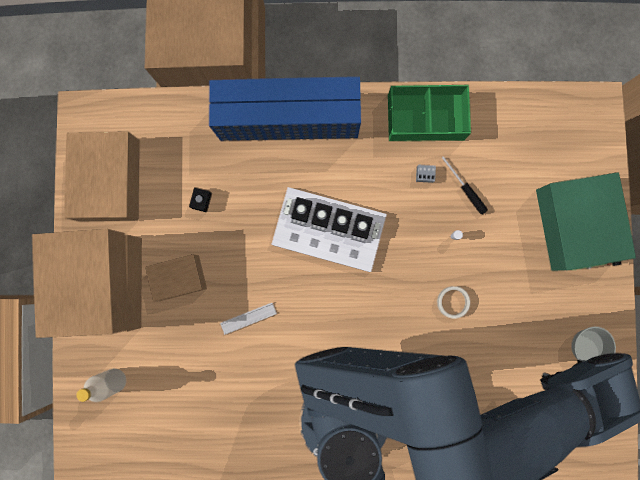

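View pics/scene0.png

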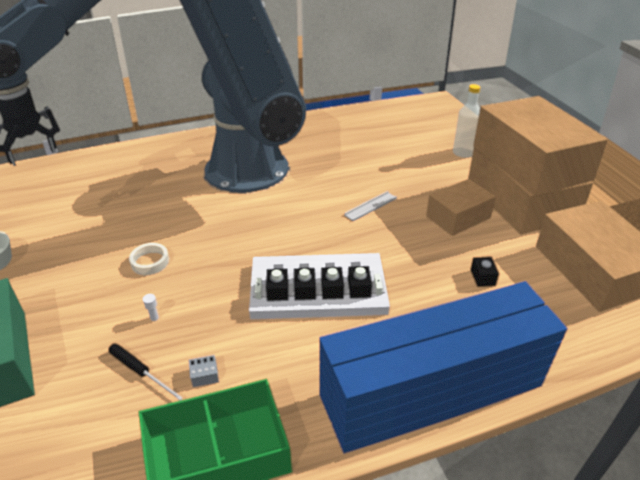

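The top view shows button caps at about (300,210), (321,215), (341,220) and (362,226). The sockets are at (294,237), (314,243), (334,248) and (354,254), and the marker head is at (458,235). The scene view agrees, and the marker has clear space around it.

```bash
cat > h.py <<'E'
import numpy as np, cv2, pickle
from scipy.spatial.transform import Rotation as R
def K(d): return np.array([[d["fx"],0,d["cx"]],[0,d["fy"],d["cy"]],[0,0,1.]])
def world_from_cam(d,p=None,q=None):
    if "camera_from_world" in d: return np.linalg.inv(d["camera_from_world"])
    T=np.eye(4);T[:3,:3]=R.from_quat(q).as_matrix();T[:3,3]=p
    return T@np.array(d["mount"])
def onplane(d,W,uv,z):
    n=cv2.undistortPoints(np.array(uv,float).reshape(-1,1,2),K(d),np.array(d["D"])).reshape(-1,2)
    ray=np.c_[n,np.ones(len(n))]@W[:3,:3].T; o=W[:3,3]
    return o+ray*((z-o[2])/ray[:,2])[:,None]
def project(d,W,P):
    C=np.linalg.inv(W)
    return cv2.projectPoints(np.array(P,float),cv2.Rodrigues(C[:3,:3])[0],C[:3,3],K(d),np.array(d["D"]))[0].reshape(-1,2)
def blobs(mask,amin,amax):
    n,l,s,c=cv2.connectedComponentsWithStats(mask.astype(np.uint8))
    return [(c[i],s[i,4]) for i in range(1,n) if amin<=s[i,4]<=amax]
def down(a): return (R.from_euler('z',a)*R.from_euler('x',np.pi)).as_quat() # tool y closes along -world y rotated by a
E
python3 - <<'E'
from h import *
d=pickle.load(open("top.pkl","rb"));W=world_from_cam(d);g=d["pixels"].min(2)
caps=[]
for u,v in[(300,210),(321,215),(341,220),(362,226),(458,235)]:
    s=g[v-7:v+8,u-7:u+8].astype(float); m=s>150
    vv,uu=np.nonzero(m); caps.append((u-7+uu.mean(),v-7+vv.mean())); print(m.sum(),caps[-1],d["depth"][v,u])
P=onplane(d,W,caps[:4],.079);print(P.round(4),np.linalg.norm(np.diff(P,axis=0),axis=1))
print(onplane(d,W,caps[4:],.062))
S=onplane(d,W,[(294,237),(314,243),(334,248),(354,254)],.025);print(S.round(4))
v=P[0]-P[3];yaw=np.arctan2(v[1],v[0])-np.pi/2;print("yaw",yaw)
print(onplane(d,W,[(427,174),(465,186),(454,302)],.02))
E
```

```text
43 (np.float64(300.5813953488372), np.float64(208.02325581395348)) 1.5303556
43 (np.float64(321.16279069767444), np.float64(213.81395348837208)) 1.5364352
45 (np.float64(341.5777777777778), np.float64(219.15555555555557)) 1.5288299
44 (np.float64(362.25), np.float64(225.02272727272728)) 1.5253909
81 (np.float64(456.9753086419753), np.float64(234.37037037037038)) 1.53817
[[ 0.5997  0.1127  0.079 ]
 [ 0.583   0.0567  0.079 ]
 [ 0.5676  0.0013  0.079 ]
 [ 0.5508 -0.0547  0.079 ]] [0.0584663  0.05754193 0.05848166]
[[ 0.52322418 -0.31665382  0.062     ]]
[[ 0.5247  0.1346  0.025 ]
 [ 0.507   0.0784  0.025 ]
 [ 0.4922  0.0223  0.025 ]
 [ 0.4746 -0.0336  0.025 ]]
yaw -0.28420228119960966
[[ 0.70023326 -0.24601077  0.02      ]
 [ 0.6644934  -0.35388101  0.02      ]
 [ 0.33604066 -0.31297798  0.02      ]]
```

```bash
python3 - <<'E'
from cell import r, optics
from h import *
yaw=-.284; C=np.array([.5753,.029])-0.04*np.array([np.cos(yaw),np.sin(yaw)])
for a in(yaw+np.pi/2,yaw-np.pi/2,yaw,yaw+np.pi):
    q=r.inverse_kinematics([.575,.03,.3],down(a)); print(a, None if q is None else np.round(q,2))
a=yaw-np.pi/2 if r.inverse_kinematics([.575,.03,.3],down(yaw-np.pi/2)) is not None else yaw+np.pi/2
r.move_to([C[0],C[1],.33],down(a)); r.set_gripper(0.0,20)
r.sleep(.3)
p,q=r.current_tool_pos(),r.current_ee_rot(); d=optics.get_image("wrist")
pickle.dump((d,p,q),open("w1.pkl","wb")); cv2.imwrite("pics/w1.png",d["pixels"][:,:,::-1])
print(a,p,q,np.round(d["mount"],3).tolist(),r.current_t(),r.current_contact_force())
E
```

```text
1.2867963267948965 [-0.03  0.36  1.53 -0.    1.26  0.26]
-1.8547963267948966 None
-0.284 [-0.03  0.36  1.53 -0.    1.26  1.83]
2.8575926535897933 [-0.03  0.36  1.53  0.    1.26 -1.32]
1.2867963267948965 [0.53690918 0.04022609 0.33001209] [8.00059717e-01 5.99920369e-01 1.03525164e-05 1.11177834e-05] [[0.002, -0.957, -0.29, 0.073], [1.0, 0.001, 0.001, 0.001], [-0.001, -0.29, 0.957, -0.12], [0.0, 0.0, 0.0, 1.0]] 3.6083 [-0.09893025  0.46975264 -1.01820456]
```

View pics/w1.png

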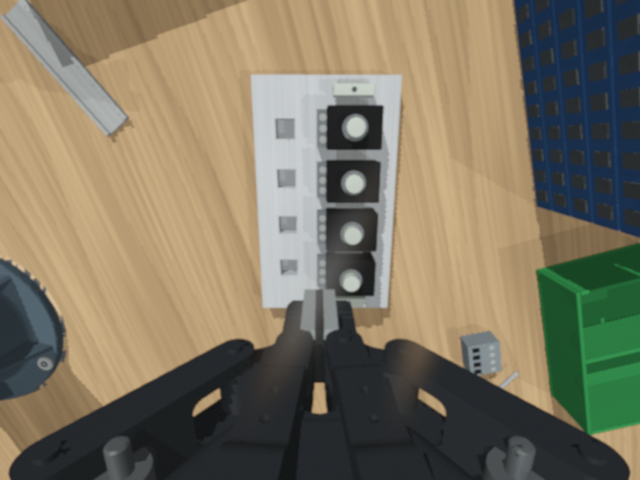

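The wrist view shows caps at (356,127), (354,182), (352,233) and (350,280), with relay 1 at the top. Socket mouths are at about (285,128), (286,178), (287,224) and (289,267).

```bash
python3 - <<'E'
from h import *
d,p,q=pickle.load(open("w1.pkl","rb"));W=world_from_cam(d,p,q);g=d["pixels"].min(2).astype(float)
c=[]
for u,v in[(356,127),(354,182),(352,233),(350,280)]:
    s=g[v-20:v+21,u-20:u+21];
    for t in(120,170):
        bl=[b for b in blobs(s>t,100,900)]; b=min(bl,key=lambda b:np.hypot(*(b[0]-20)))
        print(t,b[0]+[u-20,v-20],b[1],d["depth"][v,u],end=' | ')
    print(); c.append(b[0]+[u-20,v-20])
P=onplane(d,W,c,.079);print(P.round(4),np.linalg.norm(np.diff(P,axis=0),axis=1))
v=P[0]-P[3];yaw=np.arctan2(v[1],v[0])-np.pi/2
ex=np.array([np.cos(yaw),np.sin(yaw)]);ey=np.array([-ex[1],ex[0]]);m=P[:,:2].mean(0)
O=m-.03*ex
print("yaw",yaw,"O",O)
ys=[.087,.029,-.029,-.087]
S=[np.r_[O-.048*ex+y*ey,.025] for y in ys]
print("pred socket px",project(d,W,S).round(1).tolist())
cor=[np.r_[O+x*ex+y*ey,.025] for x,y in[(-.085,.145),(.085,.145),(-.085,-.145),(.085,-.145)]]
print("pred corners",project(d,W,cor).round(1).tolist())
# depth of plate & cap heights
for (u,v) in [(c[0][0],c[0][1]),(c[1][0],c[1][1]),(265,200)]:
    n=cv2.undistortPoints(np.array([[[u,v]]]),K(d),np.array(d["D"]))[0,0]; z=d["depth"][int(v),int(u)]
    print((W@np.r_[n*z,z,1]).round(4))
im=d["pixels"][60:320,230:420,::-1].copy()
for s in list(project(d,W,S))+list(project(d,W,cor)): cv2.drawMarker(im,tuple(int(round(k)) for k in s-[230,60]),(0,0,255),0,5,1)
cv2.imwrite("pics/w1c.png",cv2.resize(im,None,fx=2.2,fy=2.2,interpolation=0))
E
```

```text
120 [355.25888325 126.26903553] 394 0.35228026 | 170 [355.58394161 126.39781022] 274 0.35228026 | 
120 [353.85123967 182.51239669] 363 0.36906394 | 170 [353.87966805 183.29875519] 241 0.36906394 | 
120 [352.13068182 233.69318182] 352 0.38366464 | 170 [352.3627451  235.25490196] 204 0.38366464 | 
120 [350.78527607 280.93251534] 326 0.40017995 | 170 [350.95628415 282.92896175] 183 0.40017995 | 
[[ 0.598   0.1122  0.079 ]
 [ 0.5818  0.0569  0.079 ]
 [ 0.5658  0.0015  0.079 ]
 [ 0.5497 -0.0539  0.079 ]] [0.05767394 0.05766462 0.05772251]
yaw -0.2826476311231976 O [0.54500374 0.03753265]
pred socket px [[284.3, 127.6], [285.6, 177.8], [286.9, 224.0], [288.1, 266.9]]
pred corners [[249.8, 73.1], [401.2, 73.2], [262.1, 306.7], [386.4, 306.7]]
[0.5981 0.1123 0.0775 1.    ]
[0.5819 0.0567 0.0781 1.    ]Traceback (most recent call last):
  File "<stdin>", line 22, in <module>
cv2.error: OpenCV(4.12.0) /io/opencv/modules/calib3d/src/undistort.dispatch.cpp:538: error: (-215:Assertion failed) npoints >= 0 && src.isContinuous() && (depth == CV_32F || depth == CV_64F) in function 'undistortPoints'
```

The predicted sockets and plate corners land on the observed ones within about 1 px. Next I press the buttons.

```bash
cat >> h.py <<'E'
yaw=-.28265;O=np.array([.54500,.03753])
ex=np.array([np.cos(yaw),np.sin(yaw)]);ey=np.array([-ex[1],ex[0]]);ys=[.087,.029,-.029,-.087]
key=[O+.03*ex+y*ey for y in ys]; sock=[O-.048*ex+y*ey for y in ys]; OH=.022
E
cat > press.py <<'E'
from cell import r
from h import *
def fz(n=3):
    a=[]
    for _ in range(n): r.sleep(.012); a.append(r.current_contact_force()[2])
    return np.mean(a),np.ptp(a)
def press(i):
    x,y=key[i]; r.move_to([x,y,.115+OH],down(yaw+np.pi/2)); r.move_linear([x,y,.083+OH],vel=.06); r.sleep(.2)
    f0,s=fz(12); z=.082; pk=0; lo=99; log=[]; res="limit"
    while z>.0675:
        r.move_linear([x,y,z+OH],vel=.006); f=fz()[0]-f0; pk=max(pk,f)
        log.append((round(z*1e3,2),round(r.current_tool_pos()[2]*1e3-22,2),round(f,1)))
        if pk>4 and f<pk-2.5:
            lo=min(lo,f)
            if f>lo+1.0: res="snapped"; break
        elif f>8.7: res="soft"; break
        z-=.0003 if f<4 and pk<4 else .00015
    r.move_linear([x,y,.115+OH],vel=.05)
    print(i+1,res,"noise",round(s,2),"peak",round(pk,2),"t",r.current_t()); print(log[::1]); return res
E
python3 - <<'E'
from press import *
press(0)
E
```

```text
1 soft noise 1.68 peak 8.77 t 16.3917
[(82.0, np.float64(81.99), np.float64(-0.2)), (81.7, np.float64(81.68), np.float64(-0.4)), (81.4, np.float64(81.4), np.float64(0.5)), (81.1, np.float64(81.05), np.float64(-0.0)), (80.8, np.float64(80.77), np.float64(0.4)), (80.5, np.float64(80.5), np.float64(0.1)), (80.2, np.float64(80.19), np.float64(-0.1)), (79.9, np.float64(79.9), np.float64(0.3)), (79.6, np.float64(79.57), np.float64(-0.0)), (79.3, np.float64(79.27), np.float64(-0.4)), (79.0, np.float64(79.02), np.float64(0.6)), (78.7, np.float64(78.73), np.float64(0.4)), (78.4, np.float64(78.43), np.float64(0.9)), (78.1, np.float64(78.12), np.float64(1.6)), (77.8, np.float64(77.87), np.float64(2.6)), (77.5, np.float64(77.56), np.float64(2.6)), (77.2, np.float64(77.24), np.float64(3.1)), (76.9, np.float64(76.95), np.float64(3.6)), (76.6, np.float64(76.65), np.float64(4.3)), (76.45, np.float64(76.5), np.float64(4.5)), (76.3, np.float64(76.34), np.float64(5.0)), (76.15, np.float64(76.19), np.float64(5.4)), (76.0, np.float64(76.08), np.float64(5.4)), (75.85, np.float64(75.94), np.float64(5.5)), (75.7, np.float64(75.82), np.float64(6.2)), (75.55, np.float64(75.66), np.float64(6.1)), (75.4, np.float64(75.58), np.float64(6.3)), (75.25, np.float64(75.44), np.float64(7.1)), (75.1, np.float64(75.29), np.float64(6.9)), (74.95, np.float64(75.17), np.float64(7.8)), (74.8, np.float64(75.08), np.float64(7.4)), (74.65, np.float64(74.93), np.float64(7.3)), (74.5, np.float64(74.78), np.float64(7.9)), (74.35, np.float64(74.67), np.float64(8.3)), (74.2, np.float64(74.55), np.float64(8.1)), (74.05, np.float64(74.41), np.float64(8.8))]
```

```bash
sed -i 's/\.083+OH\],vel=.06/.081+OH],vel=.08/; s/fz(12); z=.082/fz(12); z=.0796/; s/f>lo+1.0/f>lo+1.2 and lo<1.8/; s/elif f>8.7/elif f>8.5/; s/z-=.0003 if f<4 and pk<4 else .00015/z-=.0004 if pk<4 else .00025 if lo>50 else .00018/; s/vel=.006/vel=.008/; s/\.115+OH\],vel=.05/.1+OH],vel=.08/; s/\.115+OH/.1+OH/; s/log\[::1\]/[(float(b),float(c)) for a,b,c in log]/' press.py
python3 - <<'E'
from press import *
for i in(1,2,3):
    if press(i)!="soft": break
E
```

```text
2 soft noise 1.68 peak 8.74 t 23.4833
[(79.59, 0.1), (79.18, -0.5), (78.83, 0.4), (78.39, 0.5), (78.06, 0.5), (77.65, 0.7), (77.26, 2.5), (76.85, 3.2), (76.47, 3.5), (76.07, 4.7), (75.81, 5.2), (75.6, 5.4), (75.37, 6.0), (75.16, 6.0), (74.94, 6.5), (74.73, 6.8), (74.5, 6.8), (74.3, 8.2), (74.1, 8.5), (73.85, 8.7)]
3 soft noise 2.59 peak 8.76 t 30.5667
[(79.56, -0.0), (79.19, 0.2), (78.81, 0.5), (78.37, 0.1), (78.02, 0.7), (77.64, 1.3), (77.25, 2.1), (76.85, 3.0), (76.47, 3.4), (76.06, 3.8), (75.67, 4.8), (75.42, 5.3), (75.23, 5.9), (74.99, 6.1), (74.78, 6.3), (74.59, 6.9), (74.36, 7.8), (74.14, 7.8), (73.93, 8.2), (73.69, 8.8)]
4 snapped noise 1.46 peak 6.94 t 40.7083
[(79.58, -0.5), (79.19, 0.0), (78.83, 0.7), (78.41, -0.3), (77.99, -0.3), (77.58, 0.2), (77.17, 0.7), (76.77, 0.5), (76.42, 0.6), (76.14, 3.1), (75.75, 5.2), (75.53, 5.4), (75.32, 6.6), (75.11, 6.9), (74.87, 6.7), (74.64, 6.9), (74.4, 6.9), (74.13, 6.9), (73.86, 6.6), (73.55, 5.4), (73.19, 4.2), (72.85, 3.4), (72.7, 2.2), (72.5, 1.9), (72.34, 1.4), (72.16, 0.6), (72.0, 0.4), (71.81, 1.1), (71.66, 0.3), (71.46, -0.0), (71.35, 1.5)]
```

Button 4 snapped over: resistance fell from 6.9 N to about 0 N. Next I locate the marker with the wrist camera.

```bash
python3 - <<'E'
from cell import r, optics
from h import *
r.move_to([.505,-.31,.24],down(yaw)); r.set_gripper(1.0,30); r.sleep(.1)
p,q=r.current_tool_pos(),r.current_ee_rot(); d=optics.get_image("wrist"); pickle.dump((d,p,q),open("w2.pkl","wb"))
W=world_from_cam(d,p,q); print(r.current_t(),project(d,W,[[.523,-.317,.062],[.523,-.317,0]]),project(d,W,[[*key[3],.079]]))
cv2.imwrite("pics/w2.png",d["pixels"][:,:,::-1])
E
```

```text
42.7417 [[320.05893607 205.97725134]
 [319.78466469 195.19309836]] [[ 20.67915958 263.65040162]]
```

View pics/w2.png

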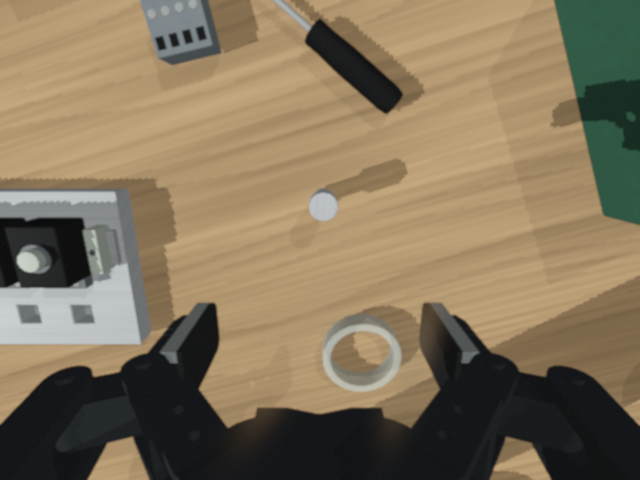

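The marker head is at (323,206). Relay 4's cap is at (34,260), closer to centre than its rest position would be, so it is still in. Socket 4 is at (82,313).

```bash
python3 - <<'E'
from h import *
d,p,q=pickle.load(open("w2.pkl","rb"));W=world_from_cam(d,p,q);im=d["pixels"]
hsv=cv2.cvtColor(im,cv2.COLOR_RGB2HSV)
m=(hsv[:,:,1]<50)&(hsv[:,:,2]>120)
s=m[180:235,295:355]
for c,a in blobs(s,100,2500): print("head",c+[295,180],a,onplane(d,W,[c+[295,180]],.062).round(4),d["depth"][206,323])
print("pred sock4",project(d,W,[[*sock[3],.025]]),"key4",[project(d,W,[[*key[3],z]]).round(1).tolist() for z in(.079,.075)])
g=cv2.cvtColor(im,cv2.COLOR_RGB2GRAY)[295:330,62:105]
c=[b for b in blobs(g<165,150,700)];print([(b[0]+[62,295],b[1]) for b in c],[onplane(d,W,[b[0]+[62,295]],.025).round(4).tolist() for b in c],sock[3])
# plate corners
cor=[np.r_[O+x*ex+y*ey,.025] for x,y in[(.085,-.145),(-.085,-.145)]];print("corners",project(d,W,cor).round(1))
E
```

```text
head [322.83567416 205.65730337] 712 [[ 0.5226 -0.3194  0.062 ]] 0.30324128
pred sock4 [[ 79.86226195 314.33632194]] key4 [[[20.7, 263.7]], [[24.5, 262.1]]]
[(array([ 82.07537688, 313.9798995 ]), np.int32(398))] [[[0.4744, -0.0351, 0.025]]] [ 0.47464023 -0.03263055]
corners [[112.4 191.4]
 [138.5 344.2]]
```

```bash
python3 - <<'E'
from cell import r, optics
from h import *
m=np.array([.5226,-.3194]); D=down(yaw)
r.move_to([*m,.12],D); r.move_linear([*m,.053],vel=.1); r.set_gripper(0,30); r.sleep(.1)
print(r.current_opening(),r.current_finger_force(),r.current_t())
r.move_linear([*m,.16],vel=.2)
h=sock[3]-.05*ex; r.move_to([*h,.20],D); r.sleep(.15)
print(r.current_opening(),r.current_t(),r.current_contact_force())
p,q=r.current_tool_pos(),r.current_ee_rot(); d=optics.get_image("wrist"); pickle.dump((d,p,q),open("w3.pkl","wb"))
W=world_from_cam(d,p,q); print(p,project(d,W,[[*s,.025] for s in sock]),project(d,W,[[*key[3],.079],[*key[3],.074]]))
cv2.imwrite("pics/w3.png",d["pixels"][:,:,::-1])
E
```

```text
0.29539104014370693 29.34293121099472 44.7917
0.2935314520663109 46.8333 [-0.41601219  0.51843803  0.20022078]
[ 0.42707864 -0.01941186  0.19980297] [[110.4834074  171.14904149]
 [179.48128966 171.15794339]
 [248.47499929 171.1744705 ]
 [317.44276505 171.19859798]] [[317.1243691   51.66421209]
 [317.15178869  53.59852839]]
```

View pics/w3.png

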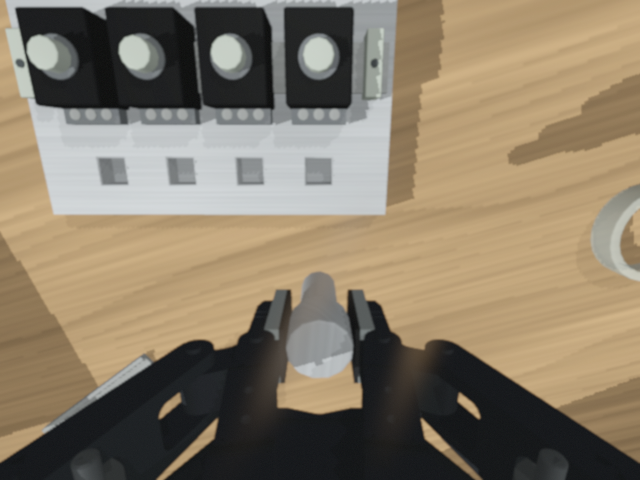

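The marker is held centred. Socket 4 is at (318,171), about 1 px (0.8 mm) from the prediction, and cap 4 sits lower than the others. Next I insert the pin.

```bash
cat > ins.py <<'E'
from press import *
from cell import optics
t=sock[3]-.0008*ey; D=down(yaw)
r.move_to([*t,.12],D); r.move_linear([*t,.082],vel=.1); r.sleep(.15); f0=fz(10)[0]
z=.080; log=[]; offs=[(0,0)]+[(a*s,b*s) for s in(.0012,.002) for a,b in((1,0),(-1,0),(0,1),(0,-1))]; k=0
while z>=.0585 and r.current_t()<62:
    c=t+offs[k][0]*ex+offs[k][1]*ey
    r.move_linear([*c,z],vel=.03); f=fz()[0]-f0; log.append((round(z*1e3,1),k,round(float(f),1)))
    if f>4:
        if z<.062: break          # floor
        if k+1==len(offs): break
        k+=1; z+=.002
        r.move_linear([*c,z],vel=.03)
    else: z-=.001
print(log,r.current_t())
E
python3 ins.py
```

```text
[(80.0, 0, -0.4), (79.0, 0, -0.2), (78.0, 0, -0.1), (77.0, 0, -0.6), (76.0, 0, 0.3), (75.0, 0, 0.1), (74.0, 0, 0.1), (73.0, 0, 0.0), (72.0, 0, 0.1), (71.0, 0, -0.1), (70.0, 0, -0.4), (69.0, 0, -0.2), (68.0, 0, -0.1), (67.0, 0, -0.1), (66.0, 0, 0.3), (65.0, 0, 0.0), (64.0, 0, 0.4), (63.0, 0, -0.2), (62.0, 0, -0.1), (61.0, 0, -0.3), (60.0, 0, -0.1), (59.0, 0, -0.2)] 54.1667
```

```bash
python3 - <<'E'
from cell import r, optics
from h import *
p=r.current_tool_pos(); r.set_gripper(.6); r.sleep(.1); r.move_linear([p[0],p[1],.15],vel=.12)
h=sock[3]-.05*ex; r.move_linear([*h,.2],vel=.15); r.sleep(.1)
p,q=r.current_tool_pos(),r.current_ee_rot(); d=optics.get_image("wrist"); W=world_from_cam(d,p,q)
print(r.current_t(),project(d,W,[[*sock[3],.067]]))
cv2.imwrite("pics/w4.png",d["pixels"][:,:,::-1])
dp=d["depth"]
for u,v in[(318,55),(233,53)]:
    z=float(np.median(dp[v-3:v+4,u-3:u+4])); n=cv2.undistortPoints(np.array([[[u,v]]],float),K(d),np.array(d["D"]))[0,0]; print((W@np.r_[n*z,z,1]).round(4))
E
```

```text
56.325 [[318.03087732 175.51306292]]
[ 0.5481 -0.0539  0.0741  1.    ]
[ 0.5632 -0.0028  0.0781  1.    ]
```

View pics/w4.png

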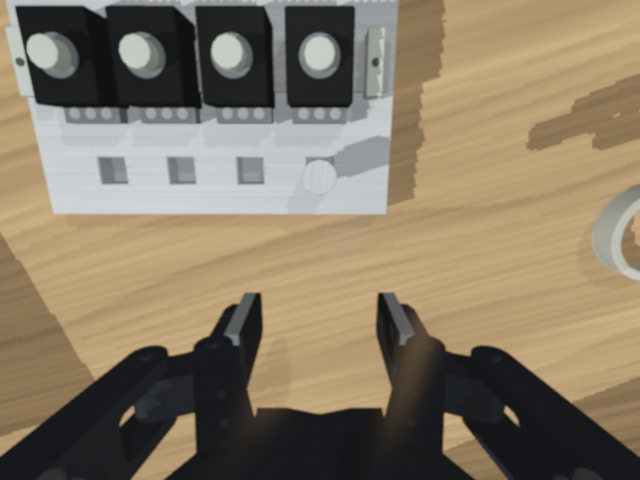

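The pin's head is at (319,177), where it should be when fully home (predicted 318,175.5). Cap 4 stays 4 mm lower than its neighbour, and the gripper is clear of everything.

```bash
python3 -c "
from cell import r
print(r.hand_in(), r.current_t())"
```

```text
the job is handed in; nothing more can be done
the job is handed in; nothing more can be done
```

Relay 4 was the sound one: its button snapped over and stays in about 4 mm, the marker pin stands home in socket 4, and I handed the job in just after 56 s of the 72 s allowed; the hand-in call returned no verdict.

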